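Battery change-over on the repair bench

ROBOT

A 6-joint arm with a two-finger parallel gripper is mounted at the origin on the work surface. World frame = base frame: x ahead of the robot, y to its left, z up, the work surface at z = 0. Lengths are in mm, angles in rad, forces in N, time in s.
With the tool pointing down it reaches from about 350 to 775 mm from the base axis. Payload 7.3 kg.
Tool frame: the origin (TCP) lies on the centre line of the jaws, within the pads' length; the fingertips stand 17 mm ahead of it and the grasp point (between the pads) lies 2 mm behind it; z points along the fingers, y is the line along which they close (so a half turn about z gives the same grasp; the last joint's range is limited). The gripper opens to 92 mm and grips with 3 to 60 N. Pads are 19 mm wide; open, the fingers measure 130 mm over their backs; the gripper's body (75 mm by 190 mm) begins 47 mm behind the grasp point.
Start: joints at [-1.364, 0.342, 1.524, -0, 1.275, -0.146], TCP at [181.424, -492.675, 243.741] pointing down, gripper open.
Joint ranges: [-2.53, 2.53], [-0.77, 2.02], [0.04, 2.7], [-1, 4.14], [0.28, 2.66], [-3.11, 3.11]. Speed limits (rad/s): [2.57, 2.57, 3.14, 3.14, 3.14, 3.14].

INTERFACE

Orientations are given as [roll, pitch, yaw] about the fixed x, y, z axes, in that order (R = Rz(yaw) Ry(pitch) Rx(roll)).
In Python, from plant import bot gives the robot as it stands. The module is installed in compiled form; this text tells all that it offers.
- The arm moves only by the shell command python3 -m pendant 'ROWS'. ROWS is JSON, a list of rows, each a list of 3 entries, a list of its own where there are three numbers: the shift along the world's x, y, z as a fraction of full scale, then the turn, a rotation vector about the world's x, y, z as a fraction of full scale, then the opening, from -1 (shut) to 1 (fully open), so that 0 is half open. In form: [[[tx, ty, tz], [rx, ry, rz], claw], ...]. A call has exactly 10 rows; each row shifts and turns the commanded pose from where the row before left it; what a row does not reach is not made up. Full scale, the value 1, is 30 mm for a shift and 0.12 rad for a turn. A row lasts 1/12 s, in which the tool goes at most 41.7 mm and 7.16 degrees, less where a joint would pass 70% of its speed; a pose out of reach is approached as far as the arm can. A call with a number of a shift or a turn outside -1 to 1 is refused whole. A call with a gripper value outside its range is refused whole. The fingers move at their own pace and stop on an object; the grip force is fixed at half the most. Time passes only in rows, so rows that do not move let the fingers close, or fill a call up. It gives the time, the measured TCP pose, the force, the opening and the grip force at its end, in the units of the state.
- bot.get_obs(): the state, without advancing time (a new reading comes with each control period).
- bot.capture(name): name is "scene" or "top" or "wrist"; returns the picture (420x560x3 uint8, blue, green, red); there is no depth.
- bot.camera_params(name): a dict with "fovy" (degrees; the focal length in pixels is half the picture's height over the tangent of half this angle, whatever the lens; pixels are square), "cx", "cy" (the principal point, pixels), "camera_from_world" (4x4, takes a point from world to camera coordinates). Camera axes: x right, y down, z forward; pixel columns grow to the right and rows downward; lengths in mm; the calibration is good to about 2 mm. A picture is of the moment at which its call begins: read the wrist's pose just before it. camera_params takes no time and is no camera call; for the wrist camera it gives the pose at the moment of the call.
- bot.close_job(): hands the job in; it is judged then, once.
The state is a dict: "time": time; "joint_positions": joint angles; "dq": joint speeds; "tau": joint torques, N m; "tool_pos": TCP position; "tcp_rot": TCP orientation; "contact_force": force on the tool from outside, world axes, zero at the start; "moment": the same for the moment, N m; "grip_width": finger opening in mm; "finger_force": force on a finger pad.
Only numpy, scipy, OpenCV 4.12 (cv2) and the standard library are available. Lean on these libraries where they do the work, as an engineer would, in place of code of your own. Each camera call takes 0.05 s, during which the arm holds its last target. There are 200 camera calls.

TASK

First put the worn round cell from the steel tray out through the sprung flap of the recycling box, so that the flap shuts behind it. Then swap the two battery packs, the tall one from the blue instrument into the charger and the short one from the charger into the instrument, standing whichever you take out first on the freed tray meanwhile. Keep the packs upright, seat each flat on the floor of its bay, let go of everything and leave the meter where it lies.

Things in the scene. Friction and masses are not known exactly. Their poses are not given: they have to be found in the camera images.
- tall_pack: The tall battery pack: grey upright block with two brass contacts on its top, 64 (its x) x 46 (its y) x 85 mm high, about 0.36 kg. Origin: centre of its underside, z up. Starts standing in the instrument's bay, its long side along the bay's. Sides are plain: grip it across the 46 mm.
- short_pack: The short battery pack: same look and same 64 (its x) x 46 (its y) mm footprint, but 60 mm high, about 0.26 kg. Origin: centre of its underside, z up. Starts standing in the charger's bay.
- worn_cell: The worn cell: upright cylinder, aluminium with a black sleeve, 40 mm diameter, 48 mm high, about 0.15 kg. Origin: centre of its underside, its axis z. Starts standing on the tray, not always in its middle.
- instrument: Blue bench instrument with a white foot, fixed, 150 (x) x 130 (y) x 95 mm high. Origin: centre of its underside. In the middle of its top is an open bay 80 (x) x 62 (y) mm, 20 mm deep: bay floor 75 mm above the origin. A pack fits with 8 mm to spare on every side, long side along x.
- charger: Low black charger, fixed, 130 (x) x 110 (y) x 45 mm high. Origin: centre of its underside. In the middle of its top is the same open bay, 80 (x) x 62 (y) mm, 20 mm deep: bay floor 25 mm above the origin.
- recycling_box: Grey recycling box, fixed, 150 (x) x 140 (y) x 150 mm high, closed but for a mouth in the middle of its top, 80 (x) x 110 (y) mm, that is shut by a black flap. Origin: centre of its underside; inner floor 5 mm above it.
- flap (a joint): Black flap in the box's mouth: a plate 78 mm long, hinged at the mouth's edge on the box's +x side, 146 mm up, swinging down. 0 = shut, 1.4 rad = open. A spring (0.026 N m shut, 0.048 open) shuts it. The cell's weight alone may only half open it: push the cell's foot some 30 to 35 mm below the mouth before letting go, and open the fingers only a little inside the mouth.
- tray: Square steel tray, fixed, 140 x 140 mm, rim 14 mm high, wall 4 mm; its floor is 4 mm above its origin (centre of its underside). Holds the worn cell at the start; after that it is the free spot for one pack (any way round).
- meter: Black multimeter with a red face lying on the bench, 130 (x) x 66 (y) x 30 mm. Not to be disturbed. Origin: centre of its underside.
There are look-alikes about, which are no part of the job. Leave any orange look-alike of the short_pack alone.

How it is judged:
By the outcome, as a careful person would: the job done as asked, in the order asked, and still so for the second after the job is handed in, with the robot touching nothing.
It also fails if it takes over 125 s, if anything falls off the work surface, if the arm or the gripper's body presses on something with over 40 N, if the wrist force passes 120 N, or if a joint passes its speed limit or range.

## Working session

There is one attempt and no reset: what is moved stays moved. The work goes in short steps, Python scripts to look and compute and a shell command to move; the robot and the scene stay as the last step left them, time stands still between calls to the robot, and variables do not carry over. Pictures are saved under pics/ and viewed, at most 14 in all, crops included, and the job is handed in when it is done.

```bash
mkdir -p pics; python3 - <<'E'
from plant import bot
import cv2,json
o=bot.get_obs();print({k:o[k] for k in('time','tool_pos','tcp_rot','grip_width')})
for n in("scene","top"):
    cv2.imwrite(f"pics/{n}0.png",bot.capture(n));p=bot.camera_params(n);print(n,p)
E
```

```text
{'time': 0.0, 'tool_pos': array([ 181.3220516 , -492.28481263,  243.05434568]), 'tcp_rot': array([-3.14006365e+00, -2.13119771e-04,  3.52757358e-01]), 'grip_width': 91.89654539993711}
scene {'fovy': 53.63678230742769, 'cx': 281.89048951064314, 'cy': 209.07293714322142, 'camera_from_world': array([[-1.18606950e-01,  9.92893489e-01,  9.74218490e-03,
         5.39861490e+01],
       [ 6.89346687e-01,  8.94002313e-02, -7.18894112e-01,
        -3.04055411e+02],
       [-7.14656237e-01, -7.85500953e-02, -6.95051326e-01,
         1.40478721e+03],
       [ 0.00000000e+00,  0.00000000e+00,  0.00000000e+00,
         1.00000000e+00]])}
top {'fovy': 46.3660586590842, 'cx': 281.63492064405415, 'cy': 202.41015273002705, 'camera_from_world': array([[-2.96679401e-02, -9.99090880e-01, -3.06141633e-02,
         3.94613365e+01],
       [-9.99001390e-01,  3.06610875e-02, -3.24980135e-02,
         5.31156049e+02],
       [ 3.34071325e-02,  2.96194426e-02, -9.99002829e-01,
         1.34276832e+03],
       [ 0.00000000e+00,  0.00000000e+00,  0.00000000e+00,
         1.00000000e+00]])}
```

View pics/top0.png

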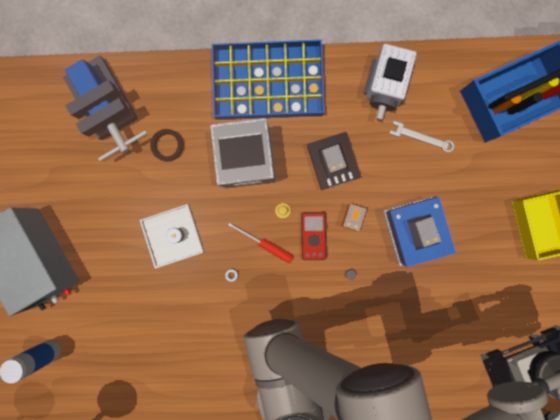

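View pics/scene0.png

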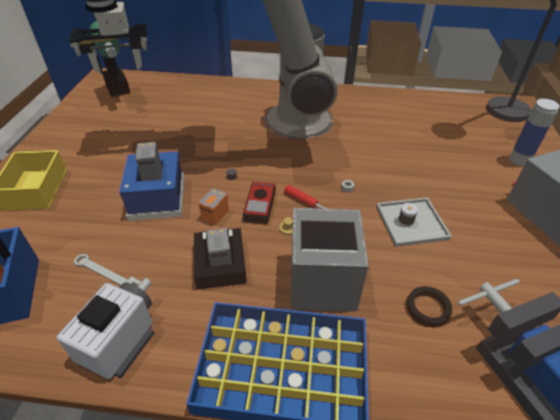

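Top view: the worn cell is at (176,235) on the tray at (172,236), and the box mouth is at (243,152). The charger with the short pack is at (334,160), the instrument with the tall pack at (421,231) and the meter at (314,235).

Things that could be mistaken:
- **Cell:** grey nut (351,273), brass knob (283,211), ring (231,275) and the round things in the sorter box. The worn cell is the only one on the tray.
- **Short pack:** the orange block (355,217) is a decoy. The right one is grey and stands in the black charger.
- **Instrument:** the vice (95,95) and the grey/white device (390,75) are not it.

```bash
cat > h.py <<'E'
import cv2,numpy as np
from plant import bot
def ray(p,u,v,z,shape=(420,560)):
    f=210/np.tan(np.radians(p['fovy']/2));M=np.array(p['camera_from_world']);R=M[:3,:3];c=-R.T@M[:3,3]
    d=R.T@np.array([(u-p['cx'])/f,(v-p['cy'])/f,1]);return c+d*(z-c[2])/d[2]
def rect(p,mask,roi,z,minA=30):
    x0,y0,x1,y1=roi;m=np.zeros_like(mask);m[y0:y1,x0:x1]=mask[y0:y1,x0:x1]
    cs,_=cv2.findContours(m,cv2.RETR_EXTERNAL,cv2.CHAIN_APPROX_NONE)
    c=max(cs,key=cv2.contourArea)
    w=np.array([ray(p,u+0.0,v,z)[:2] for u,v in c[:,0].astype(float)],np.float32)
    (cx,cy),(a,b),t=cv2.minAreaRect(w)
    return (round(cx,1),round(cy,1)),(round(a),round(b)),round(t,1),cv2.boundingRect(c)
E
python3 - <<'E'
from h import *
im=cv2.imread('pics/top0.png');p=bot.camera_params('top')
hsv=cv2.cvtColor(im,cv2.COLOR_BGR2HSV);H,S,V=cv2.split(hsv)
blue=((H>100)&(H<130)&(S>110)).astype(np.uint8)*255
low=((S<70)&(V>110)).astype(np.uint8)*255
dark=(V<75).astype(np.uint8)*255
grey=(S<60).astype(np.uint8)*255
print('instr',rect(p,blue,(375,185,470,275),95))
print('tallpack',rect(p,cv2.bitwise_and(grey,255-blue),(405,208,448,256),160))
print('tray',rect(p,low,(130,195,215,275),14))
print('boxtop',rect(p,low,(200,112,285,195),150))
print('mouth',rect(p,dark,(212,130,275,180),150))
print('charger',rect(p,cv2.bitwise_or(dark,0*dark),(300,125,368,195),45))
print('shortpack',rect(p,((V>95)&(S<90)).astype(np.uint8)*255,(315,140,350,174),85))
crop=cv2.vconcat([cv2.resize(im[100:270,130:290],None,fx=2.3,fy=2.3,interpolation=2)])
c2=cv2.resize(im[120:290,300:460],None,fx=2.3,fy=2.3,interpolation=2)
cv2.imwrite('pics/crop1.png',cv2.hconcat([crop,c2]))
E
```

```text
instr ((444.2, -335.0), (148, 130), 14.3, (390, 198, 65, 68))
tallpack ((446.7, -324.4), (72, 63), 13.7, (408, 216, 33, 33))
tray ((449.4, 331.0), (143, 144), 16.7, (140, 204, 64, 65))
boxtop ((655.6, 115.0), (161, 144), 5.4, (210, 118, 64, 68))Traceback (most recent call last):
  File "<stdin>", line 12, in <module>
  File "h.py", line 9, in rect
    c=max(cs,key=cv2.contourArea)
ValueError: max() iterable argument is empty
```

```bash
python3 - <<'E'
from h import *
im=cv2.imread('pics/top0.png');p=bot.camera_params('top')
hsv=cv2.cvtColor(im,cv2.COLOR_BGR2HSV);H,S,V=cv2.split(hsv)
print('V mouth',V[152,243],'charger',V[175,322],'pack',hsv[158,334],'cell',hsv[235,176],hsv[235,184],hsv[242,176])
crop=cv2.resize(im[100:270,130:290],None,fx=2.3,fy=2.3,interpolation=2)
c2=cv2.resize(im[120:290,300:460],None,fx=2.3,fy=2.3,interpolation=2)
cv2.imwrite('pics/crop1.png',cv2.hconcat([crop,c2]))
dark=(V<100).astype(np.uint8)*255
print('mouth',rect(p,dark,(214,128,273,176),150))
print('charger',rect(p,dark,(300,125,368,195),45))
m=((V>95)&(S<90)).astype(np.uint8)*255
print('shortpack',rect(p,m,(318,142,348,174),85))
g=cv2.cvtColor(im,cv2.COLOR_BGR2GRAY)
print('cellpix',g[225:247:2,164:190:2])
E
```

```text
V mouth 83 charger 82 pack [ 11  18 160] cell [  4   9 210] [ 11  40 109] [  0   7 195]
mouth ((656.7, 115.3), (72, 105), 5.2, (219, 135, 45, 34))
charger ((639.6, -119.9), (128, 111), 15.8, (307, 133, 53, 56))
shortpack ((640.5, -117.5), (66, 48), 18.5, (322, 144, 25, 29))
cellpix [[214 215 215 215 216 215 215 214 214 214 215 216 216]
 [215 216 214 212 204 196 199 193 159 161 193 211 216]
 [216 215 205 205 212 209 191 131  90 119 135 166 212]
 [216 213 211 217 217 217 217 205 125  84 126 136 193]
 [215 210 216 217 213 203 214 217 175  84 108 133 162]
 [216 209 217 213 194 188 206 217 193  93 101 135 195]
 [215 213 217 216 205 197 212 217 181  87 113 138 202]
 [216 216 216 217 217 217 217 212 144  92 141 198 213]
 [215 215 209 214 217 216 207 164 143 173 207 215 216]
 [215 215 214 213 208 204 206 206 213 216 216 216 216]
 [215 216 216 216 216 216 216 216 216 216 216 216 216]]
```

View pics/crop1.png

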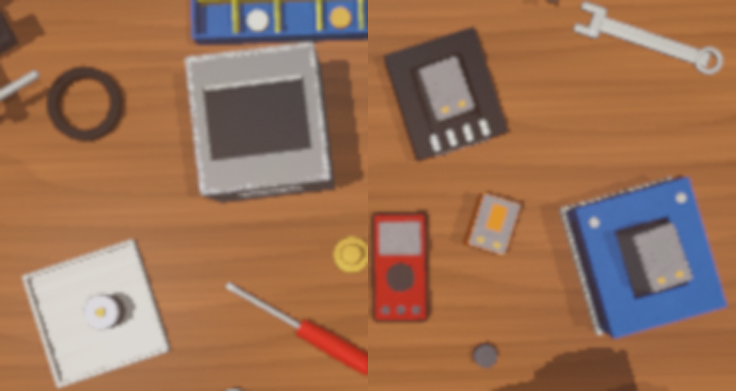

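Crop: the cell top centre is at about (174,236) on the tray. The flap is shut in the box, and the grey packs are in the black charger and the blue instrument. The orange-faced decoy stands apart and will be left alone.

```bash
python3 - <<'E'
from h import *
p=bot.camera_params('top');print(ray(p,173.7,235.8,52))
E
python3 -m pendant '[[[1,1,0],[0,0,-1],1],[[1,1,0],[0,0,-1],1],[[1,1,0],[0,0,-0.2],1],[[1,1,0],[0,0,0],1],[[1,1,0],[0,0,0],1],[[1,1,0],[0,0,0],1],[[1,1,0],[0,0,0],1],[[1,1,0],[0,0,0],1],[[1,1,0],[0,0,0],1],[[0,1,0],[0,0,0],1]]'
python3 -m pendant '[[[0,1,0],[0,0,0],1],[[0,1,0],[0,0,0],1],[[0,1,0],[0,0,0],1],[[0,1,0],[0,0,0],1],[[0,1,0],[0,0,0],1],[[0,1,0],[0,0,0],1],[[0,1,0],[0,0,0],1],[[0,1,0],[0,0,0],1],[[0,1,0],[0,0,0],1],[[0,1,0],[0,0,0],1]]'
```

```text
[450.00055672 314.28509571  52.        ]
time: 0.93
tool_pos: [447.7, -198.7, 243.3]
tcp_rot: [3.141, -0.002, 0.102]
contact_force: [-1.4, 0.5, -0.6]
grip_width: 92.0
finger_force: 0.0
time: 1.77
tool_pos: [443.5, 101.1, 243.5]
tcp_rot: [3.141, 0.001, 0.1]
contact_force: [0.7, -0.6, 0.3]
grip_width: 91.9
finger_force: 0.0
```

```bash

python3 -m pendant '[[[0,1,0],[0,0,0],1],[[0,1,0],[0,0,0],1],[[0,1,0],[0,0,0],1],[[0,1,0],[0,0,0],1],[[0,1,-0.5],[0,0,0],1],[[0,1,-0.5],[0,0,0],1],[[0,0.8,-0.5],[0,0,0],1],[[0,0,-0.5],[0,0,0],1],[[0,0,0],[0,0,0],1],[[0,0,0],[0,0,0],1]]'
python3 - <<'E'
from h import *
p=bot.camera_params('wrist');cv2.imwrite('pics/w1.png',bot.capture('wrist'));print(p)
M=p['camera_from_world'];f=210/np.tan(np.radians(p['fovy']/2))
for q in([450,314.3,52],[449.4,331,4]):
    c=M[:3,:3]@q+M[:3,3];print(c[:2]/c[2]*f+[p['cx'],p['cy']])
E
```

```text
time: 2.6
tool_pos: [443.3, 303.4, 182.9]
tcp_rot: [3.14, 0.003, 0.1]
contact_force: [-0.2, 0.5, -1.1]
grip_width: 91.7
finger_force: 0.0
{'fovy': 70.79688772643132, 'cx': 277.0650804082815, 'cy': 213.9028117973205, 'camera_from_world': array([[ 9.98234476e-02, -9.95004775e-01,  8.81822658e-04,
         2.56925606e+02],
       [-9.57393517e-01, -9.58086721e-02,  2.72430454e-01,
         4.36073727e+02],
       [-2.70985116e-01, -2.80391984e-02, -9.62175073e-01,
         4.59838406e+02],
       [ 0.00000000e+00,  0.00000000e+00,  0.00000000e+00,
         1.00000000e+00]])}
[265.58755246 202.57179922]
[252.00271664 191.34599608]
```

View pics/w1.png

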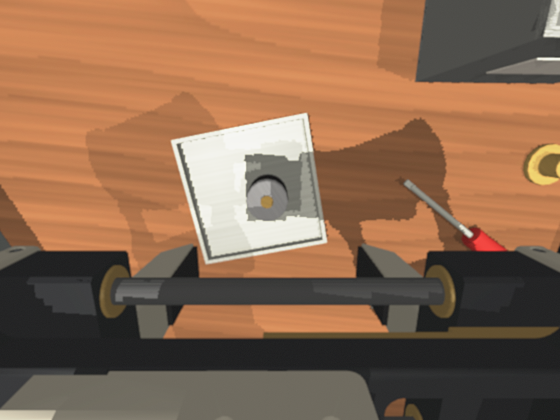

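The wrist view shows the cell top at (266,200), as predicted (265.6,202.6), so the position is confirmed at about (451,314). Now I descend and grip.

```bash

python3 -m pendant '[[[0.25,0.36,0],[0,0,0],1],[[0,0,-0.8],[0,0,0],1],[[0,0,-0.8],[0,0,0],1],[[0,0,-0.8],[0,0,0],1],[[0,0,-0.7],[0,0,0],1],[[0,0,-0.6],[0,0,0],1],[[0,0,-0.5],[0,0,0],1],[[0,0,-0.5],[0,0,0],1],[[0,0,0],[0,0,0],1],[[0,0,0],[0,0,0],1]]'
python3 -m pendant '[[[0,0,0],[0,0,0],-1],[[0,0,0],[0,0,0],-1],[[0,0,0],[0,0,0],-1],[[0,0,0],[0,0,0],-1],[[0,0,0],[0,0,0],-1],[[0,0,0],[0,0,0],-1],[[0,0,0],[0,0,0],-1],[[0,0,0],[0,0,0],-1],[[0,0,0],[0,0,0],-1],[[0,0,0],[0,0,0],-1]]'
```

```text
time: 3.48
tool_pos: [452.1, 313.9, 43.5]
tcp_rot: [3.142, -0.0, 0.099]
contact_force: [-0.1, 0.2, 0.5]
grip_width: 92.3
finger_force: 0.0
time: 4.32
tool_pos: [451.5, 314.5, 42.7]
tcp_rot: [3.141, 0.0, 0.1]
contact_force: [0.2, 0.6, -0.0]
grip_width: 39.2
finger_force: 30.0
```

```bash

python3 -m pendant '[[[0,0,0.5],[0,0,0],-1],[[0,0,1],[0,0,0],-1],[[0,0,1],[0,0,0],-1],[[0,0,1],[0,0,0],-1],[[0,0,1],[0,0,0],-1],[[0,0,1],[0,0,0],-1],[[0,0,0.8],[0,0,0],-1],[[0.7,-0.7,0.2],[0,0,0],-1],[[0.8,-0.8,0],[0,0,0],-1],[[0.8,-0.8,0],[0,0,0],-1]]'
python3 -m pendant '[[[0.8,-0.8,0],[0,0,0],-1],[[0.8,-0.8,0],[0,0,0],-1],[[0.8,-0.8,0],[0,0,0],-1],[[0.8,-0.8,0],[0,0,0],-1],[[0.6,-0.6,0],[0,0,0],-1],[[0.4,-0.3,0],[0,0,0],-1],[[0.2,-0.2,0],[0,0,0],-1],[[0,0,0],[0,0,0],-1],[[0,0,0],[0,0,0],-1],[[0,0,0],[0,0,0],-1]]'
python3 - <<'E'
from h import *
cv2.imwrite('pics/w2.png',bot.capture('wrist'));cv2.imwrite('pics/s2.png',bot.capture('scene'))
p=bot.camera_params('wrist');M=p['camera_from_world'];f=210/np.tan(np.radians(p['fovy']/2))
t=np.radians(5.2);R=np.array([[np.cos(t),-np.sin(t)],[np.sin(t),np.cos(t)]])
for a in([40,55],[40,-55],[-40,-55],[-40,55]):
    q=[*(np.array([656.5,115.2])+R@a),150];c=M[:3,:3]@q+M[:3,3];print(c[:2]/c[2]*f+[p['cx'],p['cy']])
E
```

```text
time: 5.15
tool_pos: [521.0, 245.2, 238.6]
tcp_rot: [-3.141, -0.001, 0.102]
contact_force: [0.8, -0.7, -1.8]
grip_width: 39.4
finger_force: 30.0
time: 5.98
tool_pos: [651.6, 117.6, 237.7]
tcp_rot: [-3.141, 0.001, 0.101]
contact_force: [0.1, 0.0, -2.1]
grip_width: 39.3
finger_force: 30.0
[209.37633591 168.82771904]
[351.98337522 170.29185343]
[344.53758157 265.23787991]
[214.27563553 263.99513511]
```

View pics/w2.png

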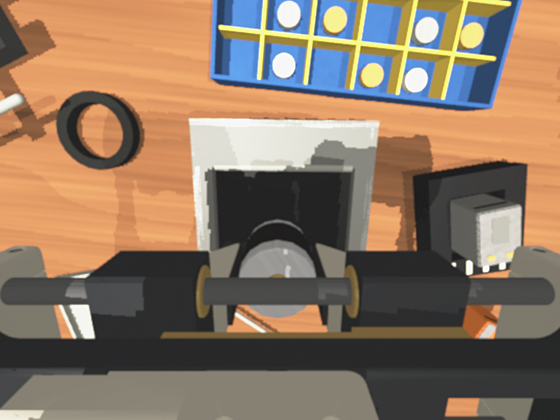

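The mouth's far corners show at (214,168) and (354,169), within about 3 mm of the prediction, so its centre is about (657,113). Now I push the cell in.

```bash

python3 -m pendant '[[[0.18,-0.14,0],[0,0,0],-1],[[0,0,-0.5],[0,0,0],-1],[[0,0,-0.5],[0,0,0],-1],[[0,0,-0.4],[0,0,0],-1],[[0,0,-0.3],[0,0,0],-1],[[0,0,-0.3],[0,0,0],-1],[[0,0,-0.2],[0,0,0],-1],[[0,0,-0.2],[0,0,0],-1],[[0,0,-0.2],[0,0,0],-1],[[0,0,0],[0,0,0],-1]]'
python3 -m pendant '[[[0,0,-0.1],[0,0,0],-1],[[0,0,-0.1],[0,0,0],-1],[[0,0,0],[0,0,0],-1],[[0,0,0],[0,0,0],-1],[[0,0,0],[0,0,0],-1],[[0,0,0],[0,0,0],-1],[[0,0,0],[0,0,0],-1],[[0,0,0],[0,0,0],-1],[[0,0,0],[0,0,0],-1],[[0,0,0],[0,0,0],-1]]'
```

```text
time: 6.92
tool_pos: [657.3, 112.3, 158.5]
tcp_rot: [-3.142, 0.002, 0.1]
contact_force: [-0.8, 0.0, -2.4]
grip_width: 39.6
finger_force: 30.0
time: 7.75
tool_pos: [657.9, 112.3, 153.8]
tcp_rot: [3.141, -0.0, 0.1]
contact_force: [-1.2, 0.6, -1.6]
grip_width: 39.7
finger_force: 30.0
```

```bash

python3 -m pendant '[[[0,0,0],[0,0,0],0.1],[[0,0,0],[0,0,0],0.1],[[0,0,0],[0,0,0],0.1],[[0,0,0],[0,0,0],0.1],[[0,0,0],[0,0,0],0.1],[[0,0,0],[0,0,0],0.1],[[0,0,0],[0,0,0],0.1],[[0,0,0],[0,0,0],0.1],[[0,0,0],[0,0,0],0.1],[[0,0,0],[0,0,0],0.1]]'
python3 - <<'E'
from h import *
a=bot.capture('wrist')[120:420,140:420];b=bot.capture('scene')[190:320,270:380]
cv2.imwrite('pics/r3.png',cv2.hconcat([a,cv2.resize(b,(254,300),interpolation=2)]))
E
```

```text
time: 8.58
tool_pos: [658.0, 112.3, 153.8]
tcp_rot: [3.141, -0.0, 0.1]
contact_force: [0.4, -0.6, 0.4]
grip_width: 50.2
finger_force: 0.3
```

View pics/r3.png

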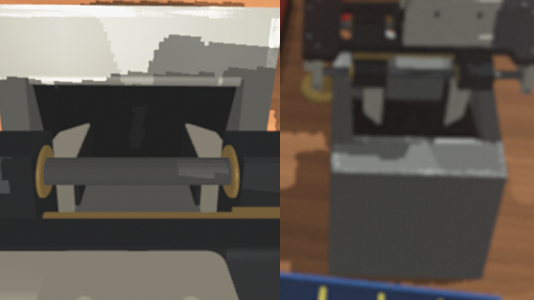

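The cell is out of the jaws and not visible in the mouth. I lift, check the flap, and move on to the tall pack.

```bash

python3 -m pendant '[[[0,0,0.5],[0,0,0],0.1],[[0,0,1],[0,0,0],0.1],[[0,0,1],[0,0,0],0.1],[[0,0,1],[0,0,0],1],[[-0.5,-1,0],[0,0,1],1],[[-0.5,-1,0],[0,0,0.2],1],[[-0.5,-1,0],[0,0,0],1],[[-0.5,-1,0],[0,0,0],1],[[-0.5,-1,0],[0,0,0],1],[[-0.5,-1,0],[0,0,0],1]]'
python3 -m pendant '[[[-0.5,-1,0],[0,0,0],1],[[-0.5,-1,0],[0,0,0],1],[[-0.5,-1,0],[0,0,0],1],[[-0.5,-1,0],[0,0,0],1],[[-0.5,-1,0],[0,0,0],1],[[-0.5,-1,0],[0,0,0],1],[[-0.5,-0.8,0],[0,0,0],1],[[-0.5,0,0],[0,0,0],1],[[0,0,0],[0,0,0],1],[[0,0,0],[0,0,0],1]]'
python3 - <<'E'
from h import *
a=bot.capture('wrist');cv2.imwrite('pics/w4.png',a)
t=bot.capture('top');cv2.imwrite('pics/t4.png',t)
b=cv2.resize(t[100:290,200:],None,fx=0.8,fy=0.8)
p=bot.camera_params('wrist');np.save('p4.npy',p,allow_pickle=True)
c=cv2.resize(t[110:200,200:290],(180,180),interpolation=2)
o=np.zeros((420,740,3),np.uint8);o[:,:560]=a;o[:180,560:]=c
s=cv2.resize(bot.capture('scene')[190:320,270:380],(180,213),interpolation=2);o[190:403,560:]=s
cv2.imwrite('pics/c4.png',o)
E
```

```text
time: 9.52
tool_pos: [566.8, -68.9, 258.7]
tcp_rot: [3.142, 0.0, 0.244]
contact_force: [1.3, -0.9, -0.2]
grip_width: 90.5
finger_force: 0.0
time: 10.35
tool_pos: [447.5, -271.9, 258.9]
tcp_rot: [-3.141, -0.0, 0.242]
contact_force: [0.6, 0.2, -0.5]
grip_width: 91.9
finger_force: 0.0
```

View pics/c4.png

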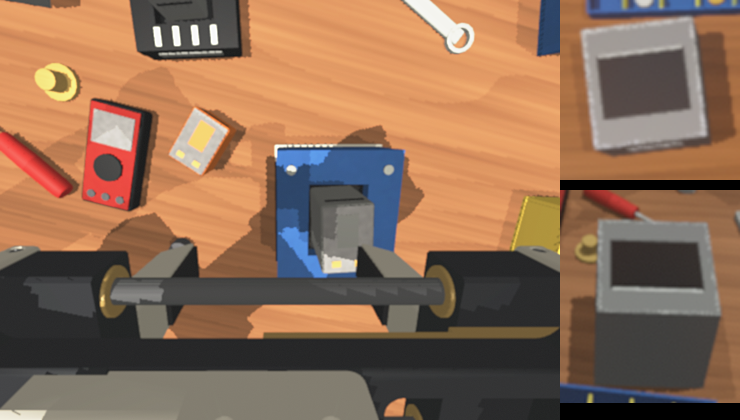

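The flap is shut and the mouth is empty. The tall pack's top face spans about (320,205)–(374,272) in the wrist view, and I cast those corners onto z=160.

```bash
python3 - <<'E'
from h import *
p=np.load('p4.npy',allow_pickle=True).item()
C=[ray(p,*q,160)[:2] for q in([319,206],[373,203],[374,272],[322,273])]
print(np.round(C,1),np.mean(C,0),[np.linalg.norm(C[i]-C[i-1]) for i in range(4)])
print('bayfront',[ray(p,*q,95)[:2] for q in([277,149],[404,150])])
im=cv2.imread('pics/t4.png');p=bot.camera_params('top');H,S,V=cv2.split(cv2.cvtColor(cv2.imread('pics/top0.png'),cv2.COLOR_BGR2HSV))
print(rect(p,((V>125)&(S<60)).astype(np.uint8)*255,(405,208,445,256),160))
E
```

```text
[[ 469.5 -302.8]
 [ 482.8 -345.7]
 [ 423.1 -367.2]
 [ 410.9 -322.6]] [ 446.55917307 -334.58136261] [np.float64(61.782497834295164), np.float64(44.96717221427638), np.float64(63.49742990082166), np.float64(46.290375967334285)]
bayfront [array([ 502.61449267, -258.36162523]), array([ 532.6172524 , -382.96281795])]
((445.7, -333.3), (62, 44), 17.6, (416, 217, 25, 30))
```

```bash

python3 -m pendant '[[[0,-0.8,0],[0,0,0.6],1],[[0,-0.8,0],[0,0,0],1],[[-0.05,-0.45,0],[0,0,0],1],[[0,0,0],[0,0,0],1],[[0,0,-0.8],[0,0,0],1],[[0,0,-0.8],[0,0,0],1],[[0,0,-0.8],[0,0,0],1],[[0,0,-0.8],[0,0,0],1],[[0,0,-0.5],[0,0,0],1],[[0,0,-0.4],[0,0,0],1]]'
python3 -m pendant '[[[0,0,0],[0,0,0],1],[[0,0,0],[0,0,0],-1],[[0,0,0],[0,0,0],-1],[[0,0,0],[0,0,0],-1],[[0,0,0],[0,0,0],-1],[[0,0,0],[0,0,0],-1],[[0,0,0],[0,0,0],-1],[[0,0,0],[0,0,0],-1],[[0,0,0],[0,0,0],-1],[[0,0,0],[0,0,0],-1]]'
```

```text
time: 11.33
tool_pos: [446.2, -331.4, 133.9]
tcp_rot: [-3.139, 0.001, 0.316]
contact_force: [-0.1, 0.4, -0.4]
grip_width: 91.5
finger_force: 0.0
time: 12.17
tool_pos: [446.6, -333.6, 136.0]
tcp_rot: [3.141, -0.0, 0.316]
contact_force: [-0.1, -1.4, 1.2]
grip_width: 45.9
finger_force: 29.9
```

```bash

python3 -m pendant '[[[0,0,0.4],[0,0,0],-1],[[0,0,0.8],[0,0,0],-1],[[0,0,1],[0,0,0],-1],[[0,0,1],[0,0,0],-1],[[0,0.4,0.4],[0,0,0],-1],[[0,0.8,0],[0,0,0],-1],[[0,1,0],[0,0,0],-1],[[0,1,0],[0,0,0],-1],[[0,1,0],[0,0,0],-1],[[0,1,0],[0,0,0],-1]]'
python3 -m pendant '[[[0,1,0],[0,0,0],-1],[[0,1,0],[0,0,0],-1],[[0,1,0],[0,0,0],-1],[[0,1,0],[0,0,0],-1],[[0,1,0],[0,0,0],-1],[[0,1,0],[0,0,0],-1],[[0,1,0],[0,0,0],-1],[[0,1,0],[0,0,0],-1],[[0,1,0],[0,0,0],-1],[[0,1,0],[0,0,0],-1]]'
python3 -m pendant '[[[0,1,0],[0,0,0],-1],[[0,1,0],[0,0,0],-1],[[0,1,0],[0,0,0],-1],[[0,1,0],[0,0,0],-1],[[0,1,0],[0,0,0],-1],[[0,0.7,0],[0,0,0],-1],[[0,0.4,0],[0,0,0],-1],[[0,0,0],[0,0,0],-1],[[0,0,0],[0,0,0],-1],[[0,0,0],[0,0,0],-1]]'
```

```text
time: 13.0
tool_pos: [445.2, -174.7, 242.4]
tcp_rot: [-3.139, 0.002, 0.316]
contact_force: [1.3, 1.3, -3.2]
grip_width: 45.7
finger_force: 29.9
time: 13.83
tool_pos: [444.7, 124.7, 242.5]
tcp_rot: [-3.141, 0.003, 0.316]
contact_force: [0.2, 0.3, -3.9]
grip_width: 46.3
finger_force: 29.9
time: 14.67
tool_pos: [446.0, 304.8, 243.2]
tcp_rot: [3.141, 0.002, 0.315]
contact_force: [-0.2, 0.3, -3.9]
grip_width: 45.8
finger_force: 29.9
```

```bash

python3 -m pendant '[[[0.1,0.5,0],[0,0,0],-1],[[0,0.3,-0.5],[0,0,0],-1],[[0,0,-0.9],[0,0,0],-1],[[0,0,-1],[0,0,0],-1],[[0,0,-1],[0,0,0],-1],[[0,0,-1],[0,0,0],-1],[[0,0,-0.7],[0,0,0],-1],[[0,0,-0.4],[0,0,0],-1],[[0,0,-0.2],[0,0,0],-1],[[0,0,-0.1],[0,0,0],-1]]'
python3 -m pendant '[[[0,0,-0.03],[0,0,0],-1],[[0,0,0],[0,0,0],-1],[[0,0,0],[0,0,0],-1],[[0,0,0],[0,0,0],-1],[[0,0,0],[0,0,0],-1],[[0,0,0],[0,0,0],-1],[[0,0,0],[0,0,0],-1],[[0,0,0],[0,0,0],-1],[[0,0,0],[0,0,0],-1],[[0,0,0],[0,0,0],-1]]'
```

```text
time: 15.5
tool_pos: [449.4, 328.6, 69.0]
tcp_rot: [3.141, 0.002, 0.314]
contact_force: [-0.5, -0.5, -3.6]
grip_width: 45.6
finger_force: 29.9
time: 16.33
tool_pos: [449.4, 329.8, 68.8]
tcp_rot: [3.142, 0.0, 0.316]
contact_force: [0.1, 0.4, -4.3]
grip_width: 46.0
finger_force: 29.9
```

```bash

python3 -m pendant '[[[0,0,-0.05],[0,0,0],-1],[[0,0,-0.05],[0,0,0],-1],[[0,0,0],[0,0,0],-1],[[0,0,0],[0,0,0],-1],[[0,0,0],[0,0,0],-1],[[0,0,0],[0,0,0],-1],[[0,0,0],[0,0,0],-1],[[0,0,0],[0,0,0],-1],[[0,0,0],[0,0,0],-1],[[0,0,0],[0,0,0],-1]]'
```

```text
time: 17.17
tool_pos: [449.4, 329.8, 65.9]
tcp_rot: [3.142, -0.0, 0.316]
contact_force: [0.3, -0.1, -3.9]
grip_width: 45.9
finger_force: 29.9
```

```bash

python3 -m pendant '[[[0,0,-0.05],[0,0,0],-1],[[0,0,0],[0,0,0],-1],[[0,0,0],[0,0,0],-1],[[0,0,0],[0,0,0],-1],[[0,0,0],[0,0,0],-1],[[0,0,0],[0,0,0],-1],[[0,0,0],[0,0,0],-1],[[0,0,0],[0,0,0],-1],[[0,0,0],[0,0,0],-1],[[0,0,0],[0,0,0],-1]]'
```

```text
time: 18.0
tool_pos: [449.7, 329.8, 64.9]
tcp_rot: [3.142, -0.001, 0.316]
contact_force: [-0.7, -2.0, 6.0]
grip_width: 45.7
finger_force: 30.0
```

```bash

python3 -m pendant '[[[0,0,0],[0,0,0],1],[[0,0,0],[0,0,0],1],[[0,0,0],[0,0,0],1],[[0,0,0],[0,0,0],1],[[0,0,0],[0,0,0],1],[[0,0,0.5],[0,0,0],1],[[0,0,1],[0,0,0],1],[[0,0,1],[0,0,0],1],[[0,0,1],[0,0,0],1],[[0,0,1],[0,0,0],1]]'
python3 -m pendant '[[[0,-0.5,0.5],[0,0,0],1],[[0,-1,0],[0,0,0],1],[[0,-1,0],[0,0,0],1],[[0.4,-1,0],[0,0,0],1],[[0.4,-1,0],[0,0,0],1],[[0.4,-1,0],[0,0,0],1],[[0.4,-1,0],[0,0,0],1],[[0.4,-1,0],[0,0,0],1],[[0.5,-1,0],[0,0,0],1],[[0.5,-1,0],[0,0,0],1]]'
python3 -m pendant '[[[0.5,-1,0],[0,0,0],1],[[0.5,-1,0],[0,0,0],1],[[0.5,-1,0],[0,0,0],1],[[0.5,-1,0],[0,0,0],1],[[0.5,-0.8,0],[0,0,0],1],[[0,-0.4,0],[0,0,0],1],[[0,0,0],[0,0,0],1],[[0,0,0],[0,0,0],1],[[0,0,0],[0,0,0],1],[[0,0,0],[0,0,0],1]]'
python3 - <<'E'
from h import *
a=bot.capture('wrist');t=bot.capture('top')
p=bot.camera_params('wrist');np.save('p5.npy',p,allow_pickle=True)
o=np.zeros((420,740,3),np.uint8);o[:,:560]=a;o[:180,560:]=cv2.resize(t[190:280,130:220],(180,180),interpolation=2)
cv2.imwrite('pics/c5.png',o);cv2.imwrite('pics/t5.png',t)
E
```

```text
time: 18.83
tool_pos: [449.1, 329.7, 200.6]
tcp_rot: [3.141, 0.0, 0.316]
contact_force: [0.9, -0.1, 0.6]
grip_width: 91.5
finger_force: 0.0
time: 19.67
tool_pos: [539.7, 43.2, 214.4]
tcp_rot: [3.142, -0.0, 0.316]
contact_force: [0.9, 0.6, -0.4]
grip_width: 92.0
finger_force: 0.0
time: 20.5
tool_pos: [614.0, -109.6, 214.6]
tcp_rot: [-3.141, 0.0, 0.318]
contact_force: [-0.5, 1.1, 0.2]
grip_width: 92.1
finger_force: 0.0
```

View pics/c5.png

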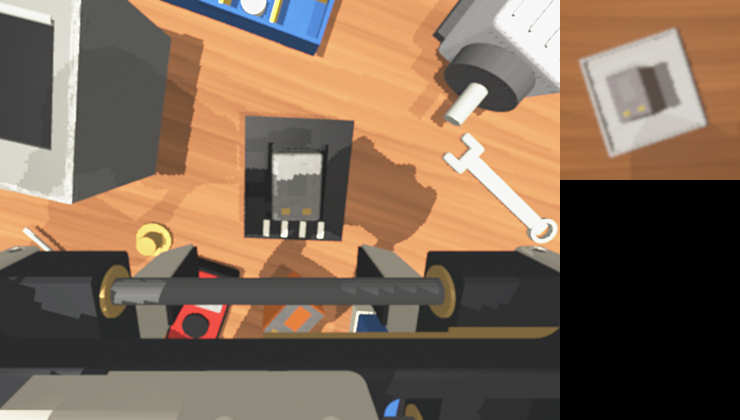

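The tall pack stands upright in the tray. In the wrist view the short pack's top face is about (273,152)–(321,220), and the charger's corners are (245,116), (355,122), (341,241) and (244,238).

```bash
python3 - <<'E'
from h import *
p=np.load('p5.npy',allow_pickle=True).item()
def q(C,z):
    C=np.array([ray(p,*c,z)[:2] for c in C]);d=C[0]-C[3]+C[1]-C[2];e=C[0]-C[1]+C[3]-C[2]
    print(C.mean(0).round(1),'yaw',np.degrees(np.arctan2(d[1],d[0])).round(1),np.degrees(np.arctan2(-e[0],e[1])).round(1),np.linalg.norm(d)/2,np.linalg.norm(e)/2)
q([(273,153),(322,151),(319,220),(271,221)],85)
q([(245,116),(355,122),(341,241),(244,238)],45)
print(ray(p,447,85,80),ray(p,465,110,60))
im=cv2.imread('pics/t5.png');t=bot.camera_params('top');H,S,V=cv2.split(cv2.cvtColor(im,cv2.COLOR_BGR2HSV))
print(rect(t,((S<110)&(V>90)).astype(np.uint8)*255,(385,195,460,270),95))
print(rect(t,(V<100).astype(np.uint8)*255,(400,210,450,255),95))
cv2.imwrite('pics/c6.png',cv2.resize(im[190:275,380:465],(425,425),interpolation=2))
E
```

```text
[ 641.5 -120.2] yaw 17.1 19.9 64.26170457351402 44.936025130026145
[ 640.1 -123.3] yaw 15.6 15.7 128.4727439200991 109.44491479310973
[ 765.76365978 -214.98893756   80.        ] [ 757.31097142 -250.4223758    60.        ]
((443.8, -328.7), (159, 152), 14.3, (385, 196, 72, 72))
((443.6, -337.1), (77, 58), 14.4, (408, 215, 30, 34))
```

View pics/c6.png

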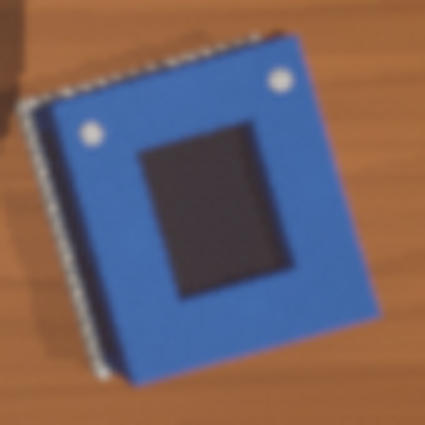

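The empty bay is at (443.6,-337.1), yaw 14.4°, 77x58 mm in the picture, which is plausible. Now I grasp the short pack.

```bash

python3 -m pendant '[[[0.5,-0.35,0],[0,0,0],1],[[0.4,0,0],[0,0,0],1],[[0,0,-0.6],[0,0,0],1],[[0,0,-0.8],[0,0,0],1],[[0,0,-0.8],[0,0,0],1],[[0,0,-0.8],[0,0,0],1],[[0,0,-0.8],[0,0,0],1],[[0,0,-0.6],[0,0,0],1],[[0,0,-0.4],[0,0,0],1],[[0,0,0],[0,0,0],1]]'
python3 -m pendant '[[[0,0,0],[0,0,0],1],[[0,0,0],[0,0,0],-1],[[0,0,0],[0,0,0],-1],[[0,0,0],[0,0,0],-1],[[0,0,0],[0,0,0],-1],[[0,0,0],[0,0,0],-1],[[0,0,0],[0,0,0],-1],[[0,0,0],[0,0,0],-1],[[0,0,0],[0,0,0],-1],[[0,0,0],[0,0,0],-1]]'
```

```text
time: 21.43
tool_pos: [639.9, -120.6, 67.7]
tcp_rot: [-3.139, 0.004, 0.317]
contact_force: [-0.4, 0.1, -0.2]
grip_width: 92.0
finger_force: 0.0
time: 22.27
tool_pos: [641.3, -121.5, 70.4]
tcp_rot: [-3.141, 0.0, 0.316]
contact_force: [-0.8, 1.2, 3.2]
grip_width: 45.8
finger_force: 30.0
```

```bash

python3 -m pendant '[[[0,0,0.4],[0,0,0],-1],[[0,0,0.8],[0,0,0],-1],[[0,0,1],[0,0,0],-1],[[0,0,1],[0,0,0],-1],[[0,0,1],[0,0,0],-1],[[0,0,0.5],[0,0,-0.54],-1],[[-0.6,-0.7,0],[0,0,0],-1],[[-0.8,-0.9,0],[0,0,0],-1],[[-0.8,-0.9,0],[0,0,0],-1],[[-0.8,-0.9,0],[0,0,0],-1]]'
python3 -m pendant '[[[-0.8,-0.9,0],[0,0,0],-1],[[-0.8,-0.9,0],[0,0,0],-1],[[-0.8,-0.9,0],[0,0,0],-1],[[-0.6,-0.6,0],[0,0,0],-1],[[-0.4,-0.4,0],[0,0,0],-1],[[-0.2,-0.1,0],[0,0,0],-1],[[0,0,0],[0,0,0],-1],[[0,0,0],[0,0,0],-1],[[0,0,0],[0,0,0],-1],[[0,0,0],[0,0,0],-1]]'
python3 - <<'E'
from h import *
print(bot.get_obs()['tcp_rot'])
a=bot.capture('wrist');cv2.imwrite('pics/w7.png',a);np.save('p7.npy',bot.camera_params('wrist'),allow_pickle=True)
E
```

```text
time: 23.1
tool_pos: [550.2, -224.4, 211.9]
tcp_rot: [3.141, 0.0, 0.252]
contact_force: [-0.5, -0.6, -2.0]
grip_width: 45.7
finger_force: 30.0
time: 23.93
tool_pos: [444.3, -336.8, 211.4]
tcp_rot: [3.142, -0.0, 0.253]
contact_force: [0.7, 0.3, -2.6]
grip_width: 45.5
finger_force: 30.0
[ 3.14157462e+00 -2.72905941e-04  2.52815431e-01]
```

View pics/w7.png

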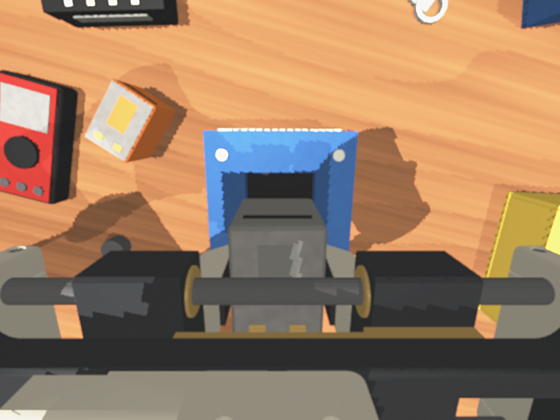

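```bash
python3 - <<'E'
from h import *
p=np.load('p7.npy',allow_pickle=True).item()
t=0.251;x=np.array([np.cos(t),np.sin(t)]);y=np.array([-x[1],x[0]]);c=np.array([444,-336.5])
for n,q,z in(('outer',(205,131),95),('outer',(357,130),95),('floor',(247,173),75),('floor',(314,173),75),('packtop',(231,223),226-0),('packtop',(325,223),226)):
    r=ray(p,*q,z)[:2]-c;print(n,(r@x).round(1),(r@y).round(1))
E
```

```text
outer 73.1 59.5
outer 74.1 -67.7
floor 35.2 27.3
floor 35.3 -35.5
packtop 33.5 19.7
packtop 33.6 -22.3
```

The wrist view shows the instrument at about -3 mm along both bay axes relative to the held pack. The margin is 8 mm, so I apply a small correction and lower.

```bash

python3 -m pendant '[[[-0.04,-0.1,0],[0,0,0],-1],[[0,0,-0.5],[0,0,0],-1],[[0,0,-0.7],[0,0,0],-1],[[0,0,-0.5],[0,0,0],-1],[[0,0,-0.4],[0,0,0],-1],[[0,0,-0.3],[0,0,0],-1],[[0,0,-0.3],[0,0,0],-1],[[0,0,-0.2],[0,0,0],-1],[[0,0,0],[0,0,0],-1],[[0,0,0],[0,0,0],-1]]'
python3 -m pendant '[[[0,0,-0.05],[0,0,0],-1],[[0,0,0],[0,0,0],-1],[[0,0,0],[0,0,0],-1],[[0,0,0],[0,0,0],-1],[[0,0,0],[0,0,0],-1],[[0,0,0],[0,0,0],-1],[[0,0,0],[0,0,0],-1],[[0,0,0],[0,0,0],-1],[[0,0,0],[0,0,0],-1],[[0,0,0],[0,0,0],-1]]'
```

```text
time: 24.82
tool_pos: [442.4, -340.8, 124.4]
tcp_rot: [3.141, -0.0, 0.251]
contact_force: [0.7, 0.4, -3.1]
grip_width: 45.7
finger_force: 30.0
time: 25.65
tool_pos: [442.2, -340.7, 122.8]
tcp_rot: [3.142, 0.0, 0.251]
contact_force: [-0.6, 0.1, -2.3]
grip_width: 46.0
finger_force: 30.0
```

```bash

python3 -m pendant '[[[0,0,-0.05],[0,0,0],-1],[[0,0,-0.03],[0,0,0],-1],[[0,0,0],[0,0,0],-1],[[0,0,0],[0,0,0],-1],[[0,0,0],[0,0,0],-1],[[0,0,0],[0,0,0],-1],[[0,0,0],[0,0,0],-1],[[0,0,0],[0,0,0],-1],[[0,0,0],[0,0,0],-1],[[0,0,0],[0,0,0],-1]]'
```

```text
time: 26.48
tool_pos: [442.2, -340.7, 120.4]
tcp_rot: [3.142, 0.0, 0.251]
contact_force: [-0.6, -0.1, -2.3]
grip_width: 45.6
finger_force: 30.0
```

```bash

python3 -m pendant '[[[0,0,-0.04],[0,0,0],-1],[[0,0,0],[0,0,0],-1],[[0,0,0],[0,0,0],-1],[[0,0,0],[0,0,0],-1],[[0,0,0],[0,0,0],-1],[[0,0,0],[0,0,0],-1],[[0,0,0],[0,0,0],-1],[[0,0,0],[0,0,0],-1],[[0,0,0],[0,0,0],-1],[[0,0,0],[0,0,0],-1]]'
```

```text
time: 27.32
tool_pos: [442.2, -340.7, 120.4]
tcp_rot: [3.141, -0.0, 0.251]
contact_force: [-1.7, 2.4, 7.6]
grip_width: 45.7
finger_force: 30.0
```

Seated: contact came at exactly the expected height. I release and go back for the tall pack.

```bash

python3 -m pendant '[[[0,0,0],[0,0,0],1],[[0,0,0],[0,0,0],1],[[0,0,0],[0,0,0],1],[[0,0,0],[0,0,0],1],[[0,0,0],[0,0,0],1],[[0,0,0.5],[0,0,0],1],[[0,0,1],[0,0,0],1],[[0,0,1],[0,0,0],1],[[0,0,0.6],[0,0,0.54],1],[[0.2,0.6,0],[0,0,0],1]]'
python3 -m pendant '[[[0,1,0],[0,0,0],1],[[0,1,0],[0,0,0],1],[[0,1,0],[0,0,0],1],[[0,1,0],[0,0,0],1],[[0,1,0],[0,0,0],1],[[0,1,0],[0,0,0],1],[[0,1,0],[0,0,0],1],[[0,1,0],[0,0,0],1],[[0,1,0],[0,0,0],1],[[0,1,0],[0,0,0],1]]'
python3 -m pendant '[[[0,1,0],[0,0,0],1],[[0,1,0],[0,0,0],1],[[0,1,0],[0,0,0],1],[[0,1,0],[0,0,0],1],[[0,1,0],[0,0,0],1],[[0,1,0],[0,0,0],1],[[0,1,0],[0,0,0],1],[[0,1,0],[0,0,0],1],[[0,1,0],[0,0,0],1],[[0,1,0],[0,0,0],1]]'
python3 -m pendant '[[[0,1,0],[0,0,0],1],[[0,0.4,0],[0,0,0],1],[[0,0,0],[0,0,0],1],[[0,0,0],[0,0,0],1],[[0,0,0],[0,0,0],1],[[0,0,0],[0,0,0],1],[[0,0,0],[0,0,0],1],[[0,0,0],[0,0,0],1],[[0,0,0],[0,0,0],1],[[0,0,0],[0,0,0],1]]'
python3 - <<'E'
from h import *
a=bot.capture('top');b=cv2.resize(a[190:275,380:465],(425,425),interpolation=2);cv2.imwrite('pics/t8.png',a);cv2.imwrite('pics/c8.png',b)
E
```

```text
time: 28.15
tool_pos: [449.2, -326.3, 216.7]
tcp_rot: [3.133, -0.003, 0.317]
contact_force: [0.8, 0.3, 0.1]
grip_width: 92.0
finger_force: 0.0
time: 28.98
tool_pos: [448.0, -21.3, 212.3]
tcp_rot: [3.141, -0.0, 0.316]
contact_force: [-0.6, -0.1, -0.1]
grip_width: 91.7
finger_force: 0.0
time: 29.82
tool_pos: [447.9, 278.8, 212.2]
tcp_rot: [3.141, -0.0, 0.316]
contact_force: [1.1, 0.1, 0.3]
grip_width: 92.1
finger_force: 0.0
time: 30.65
tool_pos: [448.3, 318.9, 212.4]
tcp_rot: [3.142, -0.0, 0.315]
contact_force: [-0.4, -0.4, 0.3]
grip_width: 91.7
finger_force: 0.0
```

View pics/c8.png

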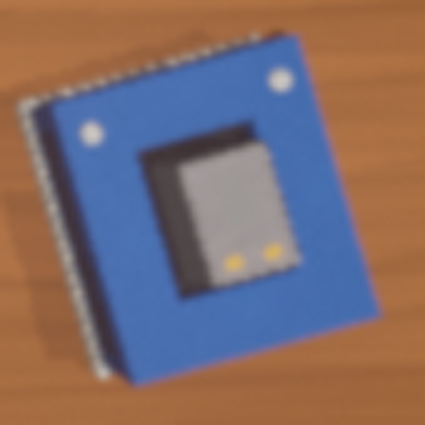

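The short pack stands squarely in the blue bay. Now I grasp the tall one on the tray.

```bash

python3 -m pendant '[[[0.04,0.36,0],[0,0,0],1],[[0,0,-0.6],[0,0,0],1],[[0,0,-0.9],[0,0,0],1],[[0,0,-0.9],[0,0,0],1],[[0,0,-0.9],[0,0,0],1],[[0,0,-0.8],[0,0,0],1],[[0,0,-0.5],[0,0,0],1],[[0,0,-0.3],[0,0,0],1],[[0,0,0],[0,0,0],1],[[0,0,0],[0,0,0],1]]'
python3 -m pendant '[[[0,0,0],[0,0,0],-1],[[0,0,0],[0,0,0],-1],[[0,0,0],[0,0,0],-1],[[0,0,0],[0,0,0],-1],[[0,0,0],[0,0,0],-1],[[0,0,0],[0,0,0],-1],[[0,0,0],[0,0,0],-1],[[0,0,0],[0,0,0],-1],[[0,0,0],[0,0,0],-1],[[0,0,0],[0,0,0],-1]]'
```

```text
time: 31.53
tool_pos: [449.6, 330.6, 65.4]
tcp_rot: [-3.142, -0.0, 0.316]
contact_force: [0.7, 0.7, 0.8]
grip_width: 91.7
finger_force: 0.0
time: 32.37
tool_pos: [449.5, 330.0, 65.3]
tcp_rot: [3.141, -0.0, 0.316]
contact_force: [-0.1, -0.4, 0.5]
grip_width: 45.8
finger_force: 30.0
```

```bash

python3 -m pendant '[[[0,0,0.4],[0,0,0],-1],[[0,0,0.8],[0,0,0],-1],[[0,0,1],[0,0,0],-1],[[0,0,1],[0,0,0],-1],[[0,0,1],[0,0,0],-1],[[0,0,1],[0,0,0],-1],[[0,0,0.8],[0,0,-0.35],-1],[[0,-0.6,0.2],[0,0,0],-1],[[0,-1,0],[0,0,0],-1],[[0,-1,0],[0,0,0],-1]]'
python3 -m pendant '[[[0,-1,0],[0,0,0],-1],[[0,-1,0],[0,0,0],-1],[[0,-1,0],[0,0,0],-1],[[0,-1,0],[0,0,0],-1],[[0.6,-1,0],[0,0,0],-1],[[0.7,-1,0],[0,0,0],-1],[[0.7,-1,0],[0,0,0],-1],[[0.7,-1,0],[0,0,0],-1],[[0.7,-1,0],[0,0,0],-1],[[0.7,-0.8,0],[0,0,0],-1]]'
python3 -m pendant '[[[0.7,-0.8,0],[0,0,0],-1],[[0.6,-0.5,0],[0,0,0],-1],[[0.5,-0.2,0],[0,0,0],-1],[[0.2,0,0],[0,0,0],-1],[[0,0,0],[0,0,0],-1],[[0,0,0],[0,0,0],-1],[[0,0,0],[0,0,0],-1],[[0,0,0],[0,0,0],-1],[[0,0,0],[0,0,0],-1],[[0,0,0],[0,0,0],-1]]'
```

```text
time: 33.2
tool_pos: [448.9, 251.7, 251.1]
tcp_rot: [3.141, 0.0, 0.276]
contact_force: [0.1, -0.3, -5.6]
grip_width: 45.8
finger_force: 30.0
time: 34.03
tool_pos: [572.7, -44.3, 250.3]
tcp_rot: [-3.141, 0.002, 0.273]
contact_force: [0.1, -0.3, -3.6]
grip_width: 46.1
finger_force: 30.0
time: 34.87
tool_pos: [632.1, -86.5, 251.7]
tcp_rot: [3.141, -0.0, 0.274]
contact_force: [1.6, -0.0, -3.5]
grip_width: 46.0
finger_force: 30.0
```

Move over the bay, to z about 160 (foot at about 99), and look.

```bash

python3 -m pendant '[[[0.26,-0.6,0],[0,0,0],-1],[[0,-0.57,0],[0,0,0],-1],[[0,0,-0.6],[0,0,0],-1],[[0,0,-0.8],[0,0,0],-1],[[0,0,-0.8],[0,0,0],-1],[[0,0,-0.6],[0,0,0],-1],[[0,0,-0.3],[0,0,0],-1],[[0,0,0],[0,0,0],-1],[[0,0,0],[0,0,0],-1],[[0,0,0],[0,0,0],-1]]'
python3 - <<'E'
from h import *
a=bot.capture('wrist');cv2.imwrite('pics/w9.png',a);np.save('p9.npy',bot.camera_params('wrist'),allow_pickle=True)
t=bot.capture('scene');cv2.imwrite('pics/s9.png',t)
o=np.zeros((420,800,3),np.uint8);o[:,:560]=a;o[:240,560:]=cv2.resize(t[210:300,170:260],(240,240),interpolation=2);cv2.imwrite('pics/c9.png',o)
E
```

```text
time: 35.7
tool_pos: [641.1, -122.2, 160.0]
tcp_rot: [3.14, -0.003, 0.274]
contact_force: [0.3, -0.1, -3.0]
grip_width: 45.6
finger_force: 30.0
```

View pics/c9.png

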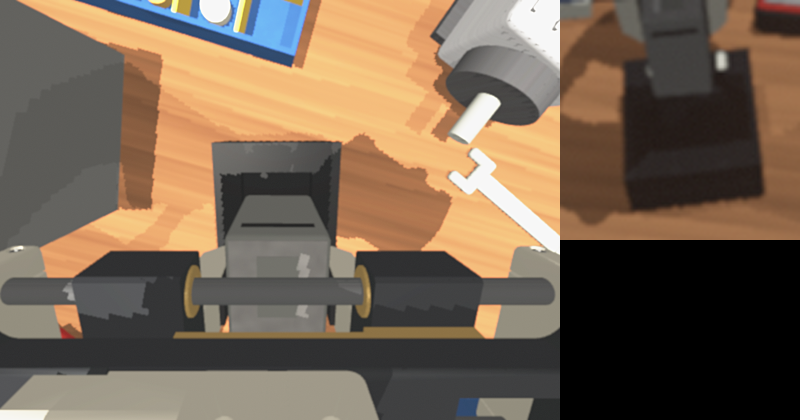

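```bash
python3 - <<'E'
from h import *
p=np.load('p9.npy',allow_pickle=True).item()
t=0.274;x=np.array([np.cos(t),np.sin(t)]);y=np.array([-x[1],x[0]]);c=np.array([641.1,-122.2])
for n,q,z in(('outer',(212,142),45),('outer',(341,142),45),('bay',(221,174),45),('bay',(334,174),45),('foot',(240,196),99),('foot',(316,196),99),('top',(227,239),184),('top',(328,240),184)):
    r=ray(p,*q,z)[:2]-c;print(n,(r@x).round(1),(r@y).round(1))
E
```

```text
outer 64.4 53.9
outer 64.4 -54.7
bay 37.5 47.7
bay 37.4 -50.2
foot 29.5 25.1
foot 29.5 -27.9
top 29.2 20.4
top 28.7 -22.1
```

The charger is centred on the tool within 1 mm, and the held pack sits 2 mm back. I make a small shift and lower.

```bash

python3 -m pendant '[[[0.06,0.03,0],[0,0,0],-1],[[0,0,-0.5],[0,0,0],-1],[[0,0,-0.5],[0,0,0],-1],[[0,0,-0.4],[0,0,0],-1],[[0,0,-0.3],[0,0,0],-1],[[0,0,-0.3],[0,0,0],-1],[[0,0,-0.2],[0,0,0],-1],[[0,0,-0.12],[0,0,0],-1],[[0,0,0],[0,0,0],-1],[[0,0,0],[0,0,0],-1]]'
python3 -m pendant '[[[0,0,-0.05],[0,0,0],-1],[[0,0,0],[0,0,0],-1],[[0,0,0],[0,0,0],-1],[[0,0,0],[0,0,0],-1],[[0,0,0],[0,0,0],-1],[[0,0,0],[0,0,0],-1],[[0,0,0],[0,0,0],-1],[[0,0,0],[0,0,0],-1],[[0,0,0],[0,0,0],-1],[[0,0,0],[0,0,0],-1]]'
```

```text
time: 36.63
tool_pos: [642.2, -121.2, 88.9]
tcp_rot: [3.141, -0.0, 0.274]
contact_force: [-0.9, 0.2, -3.1]
grip_width: 46.0
finger_force: 30.0
time: 37.47
tool_pos: [642.0, -121.1, 87.1]
tcp_rot: [3.142, 0.0, 0.274]
contact_force: [0.5, 1.0, -3.0]
grip_width: 46.1
finger_force: 30.0
```

```bash

python3 -m pendant '[[[0,0,-0.04],[0,0,0],-1],[[0,0,-0.03],[0,0,0],-1],[[0,0,0],[0,0,0],-1],[[0,0,0],[0,0,0],-1],[[0,0,0],[0,0,0],-1],[[0,0,0],[0,0,0],-1],[[0,0,0],[0,0,0],-1],[[0,0,0],[0,0,0],-1],[[0,0,0],[0,0,0],-1],[[0,0,0],[0,0,0],-1]]'
```

```text
time: 38.3
tool_pos: [642.2, -121.2, 86.3]
tcp_rot: [3.141, -0.001, 0.274]
contact_force: [-2.7, -0.2, 5.6]
grip_width: 45.7
finger_force: 30.0
```

Contact at the expected height (86.3). I release, lift away and check.

```bash

python3 -m pendant '[[[0,0,0],[0,0,0],1],[[0,0,0],[0,0,0],1],[[0,0,0],[0,0,0],1],[[0,0,0],[0,0,0],1],[[0,0,0],[0,0,0],1],[[0,0,0.5],[0,0,0],1],[[0,0,1],[0,0,0],1],[[0,0,1],[0,0,0],1],[[0,0,1],[0,0,0],1],[[0,0,1],[0,0,0],1]]'
python3 -m pendant '[[[-0.6,0,0],[0,0,0],1],[[-0.8,0,0],[0,0,0],1],[[-0.8,0,0],[0,0,0],1],[[-0.8,0,0],[0,0,0],1],[[-0.8,0,0],[0,0,0],1],[[-0.8,0,0],[0,0,0],1],[[-0.6,0,0],[0,0,0],1],[[0,0,0],[0,0,0],1],[[0,0,0],[0,0,0],1],[[0,0,0],[0,0,0],1]]'
python3 - <<'E'
from h import *
a=bot.capture('top')[100:290,120:480];s=bot.capture('scene')[120:310,100:460]
cv2.imwrite('pics/c10.png',cv2.vconcat([cv2.resize(i,None,fx=1.57,fy=1.57,interpolation=2) for i in(a,s)]))
E
```

```text
time: 39.13
tool_pos: [641.8, -121.1, 221.4]
tcp_rot: [-3.142, 0.0, 0.274]
contact_force: [1.0, 0.0, -1.4]
grip_width: 91.7
finger_force: 0.0
time: 39.97
tool_pos: [486.9, -121.4, 220.4]
tcp_rot: [3.141, -0.001, 0.274]
contact_force: [0.1, 0.2, -0.7]
grip_width: 91.9
finger_force: 0.0
```

View pics/c10.png

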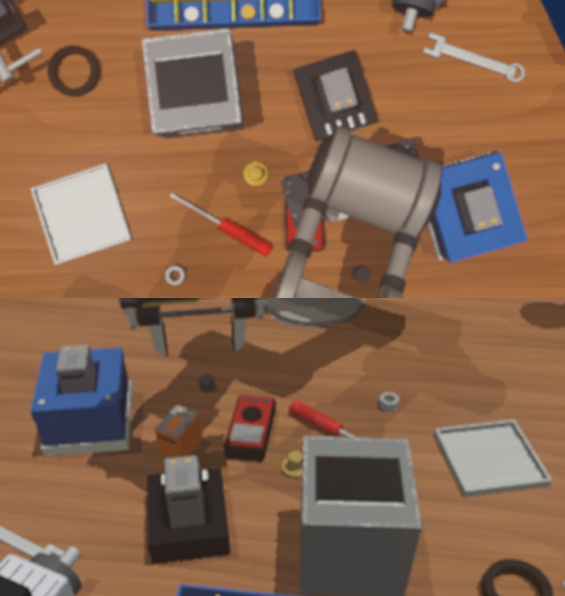

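Both packs stand upright in the right bays: tall in the charger at (185,490) and short in the instrument at (75,370). The tray is empty, the flap is shut and the meter is undisturbed.

```bash
python3 -c "
from plant import bot
print(bot.close_job())"
```

```text
the job is handed in; nothing more can be done
None
```

The job is done and handed in at about 40 s: the worn cell is in the recycling box with the flap shut, the tall pack is in the charger, the short pack is in the instrument, and the meter and orange look-alike are untouched.

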